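Stop the bench rocker and hold the vial carrier at its set tilt

ROBOT

A 6-joint arm with a two-finger parallel gripper is mounted at the origin on the work surface. World frame = base frame: x ahead of the robot, y to its left, z up, the work surface at z = 0. Lengths are in m, angles in degrees, forces in N, time in s.
With the tool pointing down it reaches from about 0.35 to 0.875 m from the base axis. Payload 4.2 kg.
Tool frame: the origin (TCP) lies at the very end of the fingers, on their centre line; the grasp point (between the pads) lies behind it (r.grip_point_offset is the z of the grasp point in the tool frame, in m); z points along the fingers, y is the direction in which the jaws open and shut (so a half turn about z gives the same grasp; the last joint's range is limited). The gripper opens to 87 mm and grips with 3 to 60 N. Pads are 19 mm wide; open, the fingers measure 117 mm over their backs; the gripper's body (75 mm by 190 mm) begins 51 mm behind the grasp point.
Start: joints at [85.806, 22.042, 0.453, 0, -68.411, -14.817], TCP at [0.204, 0.591, 0.223] pointing down, gripper open.
Joint ranges: [-179.83, 179.83], [-69.29, 118.12], [-61.27, 80.66], [-181.25, 117.63], [-171.15, -9.14], [-177.46, 177.46]. Speed limits (degrees/s): [159.86, 159.86, 180, 180, 180, 180].

INTERFACE

Orientations are given as a 3x3 rotation matrix whose columns are the frame's x, y, z axes.
In Python, from station import r, capture, workorder gives the robot as it stands. The module is installed in compiled form; this text tells all that it offers.
- The arm moves only by the shell command python3 -m crank 'ROWS'. ROWS is JSON, a list of rows, each an object with "delta_rot": the turn, a rotation vector about the tool's x, y, z in rad, a list of three; "linear": the shift along the tool's x, y, z in m, a list of three; "gripper": the opening in per cent of the stroke, from 0 (shut) to 100 (fully open). A call has 1 to 10 rows; each row shifts and turns the commanded pose from where the row before left it, along the tool's axes as they then stand; what a row does not reach is not made up. A row lasts 1/8 s, in which the tool goes at most 62.5 mm and 10.7 degrees, less where a joint would pass 70% of its speed; a pose out of reach is approached as far as the arm can. A call is refused whole if a number of a shift passes 0.0625 or a number of a turn 0.188, either way. A call with a gripper value outside its range is refused whole. The fingers move at their own pace and stop on an object; the grip force is fixed at half the most. Time passes only in rows, so rows that do not move let the fingers close. It gives the time, the measured TCP pose, the force and the opening at its end, in the units of the state.
- r.sense(): the state, without advancing time (a new reading comes with each control period).
- capture(name): name is "side" or "top" or "wrist"; returns a dict with "img" (420x560x3 uint8, blue, green, red), "fx", "fy", "cx", "cy" (pixels), "world_from_camera" (4x4, takes a point from camera to world coordinates). Camera axes: x right, y down, z forward; pixel columns grow to the right and rows downward; lengths in m; the calibration is good to about 2 mm. A picture is of the moment at which its call begins. There is no depth.
- workorder.finish_job(): hands the job in, once; it reports no verdict.
The state is a dict: "time_s": time; "joints": joint angles; "joint_velocities": joint speeds; "effort": joint torques, N m; "tcp_pos": TCP position; "ee_rot": TCP orientation; "wrist_force": force on the tool from outside, world axes, zero at the start; "moment": the same for the moment, N m; "gripper_width": opening from 0.0 (shut) to 1.0 (fully open).
Only numpy, scipy, OpenCV 4.12 (cv2) and the standard library are available. Lean on these libraries where they do the work, as an engineer would, in place of code of your own. Each camera call takes 0.05 s, during which the arm holds its last target.

TASK

Turn the bench rocker's speed dial fully anticlockwise to its stop, then pick up the vial carrier by its grip fin and hold it with the middle of its base resting on the rocker's round pivot bar, the long side squarely across the bar. Rock it sideways on the bar until its swinging pointer settles on the small tab set at the edge of its face, and finish while still holding it there, base against the bar and pointer still. Leave everything else on the bench where it is.

Things in the scene. Friction and masses are not known exactly. Their poses are not given: they have to be found in the camera images.
- rocker: bench rocker, fixed: low white box 260 (x) x 220 (y) x 85 mm high; origin under its centre on the bench; its own +x end carries the pivot bar, its -x end the dial. On the deck beside the bar stand two rubber stops at y = +66 and -66 mm, 16 mm across, tops 32 mm (+y) and 42 mm (-y) below the bar's top.
- bar_top (a point): middle of the top line of the pivot bar: a fixed, level, round steel bar of radius 10 mm and 90 mm long on two posts, along this point's x axis (z up); its top is 140 mm above the bench, 55 mm above the rocker's deck, at 55 mm along the rocker's +x.
- pivot_bar: the same pivot bar as a body; origin and axes as point bar_top
- dial_grip (a point): grip point of the speed dial (black knob 44 mm across with an upright bar grip across its top, on the rocker's deck 75 mm along the rocker's -x): on its vertical axis at the height to grip. The point turns with the dial; the grip bar lies along its x axis (both ways), so the fingers close along its y axis.
- dial (a joint): dial angle in rad: 0 = fully anticlockwise (seen from above) against its stop = off, growing as it is turned clockwise to 1.8; starts between 0.7 and 1.3; stiff enough (0.03 N m) to stay where it is left
- gauge_grip (a point): grip point in the vial carrier's upright grip fin (16 mm thick along the carrier's y, 40 mm wide along its x, top 16 mm above this point), 116 mm above the carrier's underside, over its middle. Carrier axes: z up, x out of its face (away from the vials). The white face plate with its rim lies 31 to 48 mm along +x from here, 120 mm wide (y), its top 106 mm above the underside.
- gauge: the vial carrier with its pointer gauge, loose, 0.35 to 0.55 kg: aluminium base plate 95 (x, from -45 to +50) x 160 (y) x 8 mm with flat underside, four capped vials up to 64 mm high behind the face; origin at the underside below the fin's middle, axes as above. Starts standing on the bench.
- gauge_foot (a point): middle of the carrier's flat underside, 116 mm straight below gauge_grip; axes of the carrier
- pointer_tip (a point): point 68 mm from the pointer's pivot, by its free end. The pointer is a black needle hanging freely in front of the white face from a pivot 92 mm above the underside, 41 mm along the carrier's +x; it swings about the carrier's x axis, for a second or two when disturbed, and comes to rest plumb.
- tab_mark (a point): inner end of the tab, 68 mm from the same pivot: where pointer_tip is when exactly on the tab. The tab is a dark steel block 10 mm wide, 13 mm long at the lower edge of the face, kept by friction at the angle of joint tab; on the tab means within its width, 5 mm either way.
- pointer (a joint): angle of the pointer on the face, rad, about the carrier's x axis: 0 = along the carrier's -z; positive = towards the carrier's +y side. With the carrier rocked by r about its own +x (right-handed, +y side up) the settled pointer reads -r, so lowering the +y side makes it grow.
- tab (a joint): angle of the tab on the same scale, between 0.13 and 0.32 rad; it does not change during the job
- bottle_a: white bottle 54 mm across, 110 mm high (bystander), origin under its centre
- bottle_b: second white bottle, same size (bystander)
- vial_jar: small white jar 32 mm across, 55 mm high, to one side of the carrier (bystander)
- tube_rack: white tube rack 75 x 160 x 40 mm with four thin tubes standing to 62 mm (bystander), origin under its centre
- marker: marker pen 140 mm long lying near the carrier on its -x side (bystander)
- tip_box: grey closed box 85 x 120 x 60 mm (bystander), origin under its centre

How it is judged (in metres and radians):
On the way, in this order (a step that is already met when the one before it is completed fails the run):
1. the speed dial is turned fully anticlockwise to its stop (value of joint dial below 0.08 rad), for 0.2 s.
2. the carrier is picked up off the bench in the gripper (height (world z) of gauge_foot above 0.03 m and contact force between the fingers and gauge above 1 N), for 0.2 s.
3. the carrier's base rests on the pivot bar while held (contact force between gauge and pivot_bar above 0.3 N and contact force between the fingers and gauge above 1 N), for 0.1 s.
At the end, for the whole second after the job is handed in: Dial within 0.08 rad of its stop; carrier held (over 1 N), still, its base on the bar (over 0.3 N), bar middle within 20 mm (y), 30 mm (x) of base middle, bar within 0.2 rad of carrier x; pointer tip within 5 mm of the tab mark and under 0.25 rad/s, all through the last second (all of step 3 and value of joint dial below 0.08 rad and distance between pointer_tip and tab_mark below 0.005 m and velocity of joint pointer between -0.25 and 0.25 rad/s and y of bar_top in the frame of gauge between -0.02 and 0.02 m and x of bar_top in the frame of gauge between -0.03 and 0.03 m and angle between the x axis of gauge and the x axis of bar_top, either way round below 0.2 rad and height (world z) of gauge_foot above 0.13 m and linear speed of gauge below 0.02 m/s); the arm keeps its last pose, push and grip.
It fails at once if another thing on the bench is moved more than 25 mm (distance of any of bottle_a, bottle_b, vial_jar, tube_rack, marker, tip_box from where it was at the start of the episode above 0.025 m).
It also fails if it takes over 67 s, if anything falls off the work surface, if the arm or the gripper's body presses on something with over 40 N, if the wrist force passes 120 N, or if a joint passes its speed limit or range.

## Working session

There is one attempt and no reset: what is moved stays moved. The work goes in short steps, Python scripts to look and compute and a shell command to move; the robot and the scene stay as the last step left them, time stands still between calls to the robot, and variables do not carry over. Pictures are saved under pics/ and viewed, and the job is handed in when it is done.

```bash
mkdir -p pics; ls; python3 - <<'E'
from station import r,capture
import cv2
s=r.sense(); print(s, r.grip_point_offset)
for n in ("side","top","wrist"):
    c=capture(n); cv2.imwrite(f"pics/{n}0.png",c["img"]); print(n,c["fx"],c["fy"],c["cx"],c["cy"]); print(c["world_from_camera"])
E
```

```text
pics
{'time_s': 0.0, 'joints': array([ 8.58067567e+01,  2.20892604e+01,  3.79477243e-01, -2.76360736e-02,
       -6.84128215e+01, -1.48176834e+01]), 'joint_velocities': array([ 0.00292505, -0.03579835,  0.04544926,  0.05398402, -0.01169443,
        0.01339341]), 'effort': array([-4.99030084e-04, -3.90669107e+01,  1.87404621e+01,  4.21985820e+00,
        1.09445452e-02, -1.98523549e-04]), 'tcp_pos': array([0.20337278, 0.59033771, 0.22147687]), 'ee_rot': array([[ 9.45398526e-01, -3.25916037e-01, -6.03772425e-04],
       [-3.25916576e-01, -9.45396197e-01, -2.10129129e-03],
       [ 1.14040375e-04,  2.18333713e-03, -9.99997610e-01]]), 'wrist_force': array([ 0.10472163, -0.53948825, -0.69721529]), 'moment': array([-0.00691872,  0.01058556, -0.07271085]), 'gripper_width': 1.0015481940507662} -0.0187
side 456.98812808353665 456.98812808353665 284.2768369373275 207.52296413485223
[[-0.98875705 -0.07461288  0.12958552  0.44453626]
 [-0.14940684  0.52825317 -0.83583861  0.8655632 ]
 [-0.00608964 -0.84580229 -0.53346172  0.63434862]
 [ 0.          0.          0.          1.        ]]
top 545.7601519980522 545.7601519980522 279.7319042095413 210.55764825275708
[[ 0.00224459 -0.98334837  0.18171665  0.35401822]
 [-0.99958019 -0.00745539 -0.02799746  0.08696599]
 [ 0.02888603 -0.18157752 -0.98295229  1.42288614]
 [ 0.          0.          0.          1.        ]]
wrist 304.7613786369082 304.7613786369082 279.6649339193591 209.020470070285
[[-0.32699477 -0.91456916 -0.23798672  0.2683576 ]
 [-0.94502357  0.31704328  0.08008751  0.5701841 ]
 [ 0.00220652  0.25109125 -0.9679609   0.38314869]
 [ 0.          0.          0.          1.        ]]
```

View pics/side0.png

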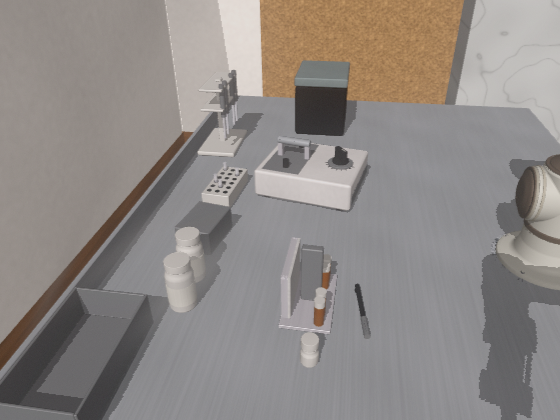

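View pics/top0.png

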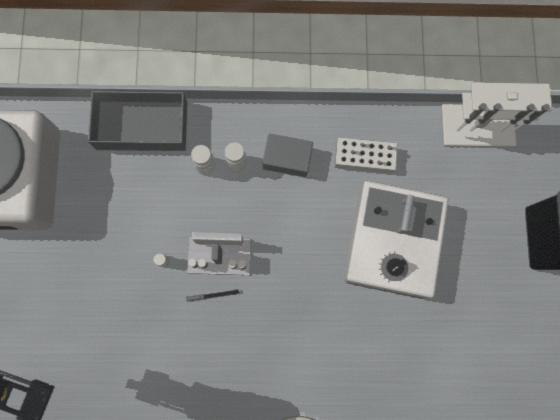

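View pics/wrist0.png

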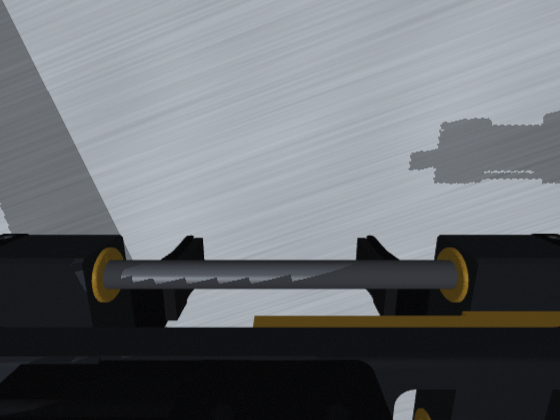

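```bash
python3 - <<'E'
import cv2
t=cv2.imread("pics/top0.png")
a=cv2.resize(t[210:310,140:265],None,fx=6,fy=6,interpolation=cv2.INTER_CUBIC);cv2.imwrite("pics/tz1.png",a)
a=cv2.resize(t[175:305,340:455],None,fx=4.6,fy=4.6,interpolation=cv2.INTER_CUBIC);cv2.imwrite("pics/tz2.png",a)
s=cv2.imread("pics/side0.png")
a=cv2.resize(s[120:210,245:380],None,fx=5.9,fy=5.9,interpolation=cv2.INTER_CUBIC);cv2.imwrite("pics/sz2.png",a)
a=cv2.resize(s[230:370,270:380],None,fx=4.2,fy=4.2,interpolation=cv2.INTER_CUBIC);cv2.imwrite("pics/sz1.png",a)
E
```

```text
(no output)
```

View pics/tz1.png

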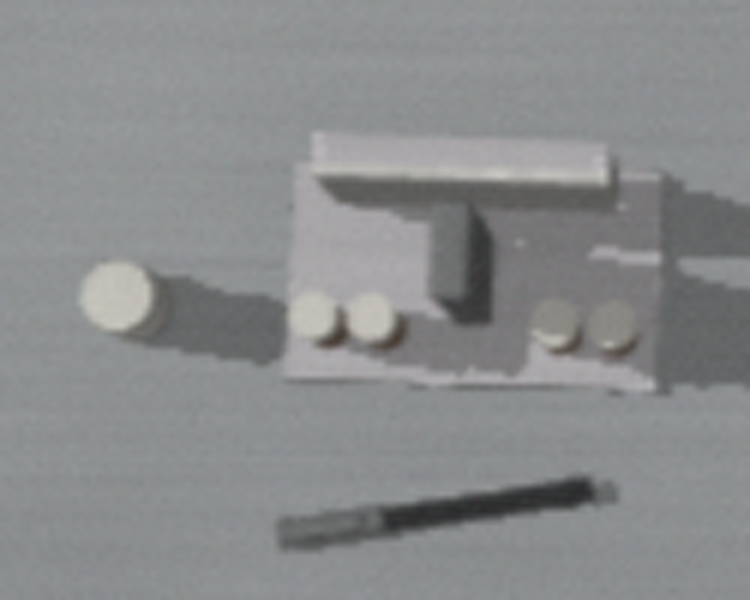

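View pics/tz2.png

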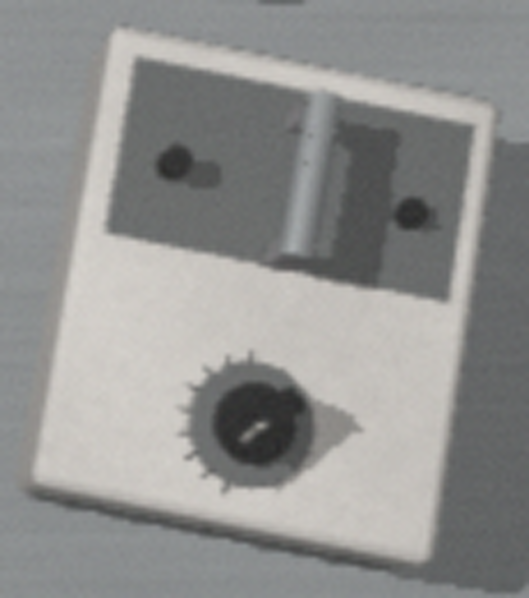

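View pics/sz2.png

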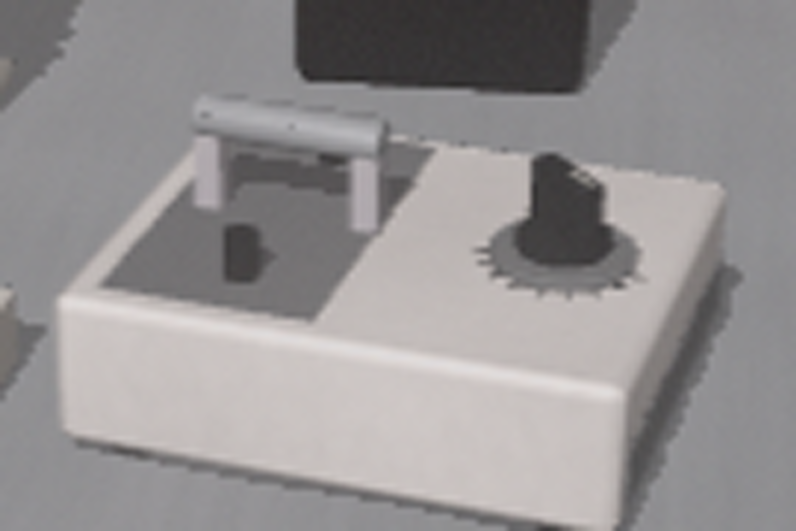

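View pics/sz1.png

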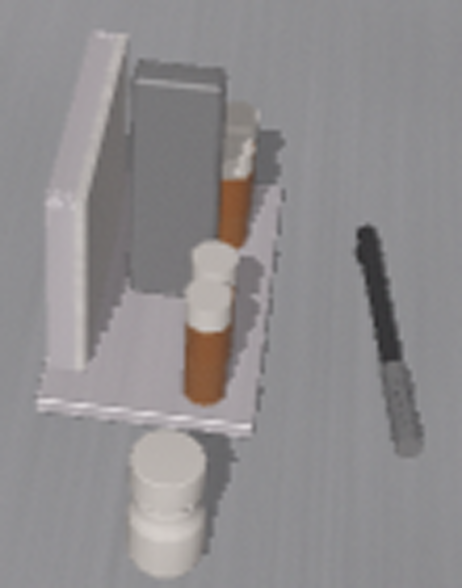

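```bash
cat > h.py <<'E'
import numpy as np, cv2
from scipy.optimize import least_squares
CAM={}
def ray(c,uv):
    d=np.array([(uv[0]-c["cx"])/c["fx"],(uv[1]-c["cy"])/c["fy"],1.0]); T=c["world_from_camera"]
    return T[:3,3],T[:3,:3]@d
def onz(c,uv,z):
    o,d=ray(c,uv); return o+d*(z-o[2])/d[2]
def proj(c,P):
    T=c["world_from_camera"]; p=(np.atleast_2d(P)-T[:3,3])@T[:3,:3]
    return np.c_[c["cx"]+c["fx"]*p[:,0]/p[:,2], c["cy"]+c["fy"]*p[:,1]/p[:,2]]
def fitpose(obs,x0):
    # obs: list of (cam, localpoint, uv) ; x=(x,y,yaw)
    def f(x):
        R=np.array([[np.cos(x[2]),-np.sin(x[2]),0],[np.sin(x[2]),np.cos(x[2]),0],[0,0,1]])
        return np.concatenate([(proj(c,R@np.array(l)+[x[0],x[1],0])[0]-uv) for c,l,uv in obs])
    s=least_squares(f,x0,loss='soft_l1'); return s.x, f(s.x).reshape(-1,2)
E
python3 - <<'E'
from h import *
from station import capture
t=capture("top"); s=capture("side")
import pickle; pickle.dump((t,s),open("cams.pkl","wb"))
z=lambda u,v:np.array([340+u/4.6,175+v/4.6])
zs=lambda u,v:np.array([245+u/5.9,120+v/5.9])
D=.085
obs=[(t,(.13,.11,D),z(112,32)),(t,(.13,-.11,D),z(492,105)),(t,(-.13,-.11,D),z(430,560)),(t,(-.13,.11,D),z(35,487)),
 (s,(.13,.11,D),zs(62,300)),(s,(-.13,.11,D),zs(625,390)),(s,(-.13,-.11,D),zs(722,188)),
 (t,(.10,0,.14),z(322,95)),(t,(.01,0,.14),z(297,252)),(s,(.10,0,.14),zs(205,97)),(s,(.01,0,.14),zs(378,120))]
x,res=fitpose(obs,[.5,-.2,0]); print("rocker",x,np.degrees(x[2])); print(res.round(1))
z=lambda u,v:np.array([140+u/6,210+v/6])
zs=lambda u,v:np.array([270+u/4.2,230+v/4.2])
obs=[(t,(.05,.08,.008),z(297,165)),(t,(.05,-.08,.008),z(661,173)),(t,(-.045,-.08,.008),z(655,386)),(t,(-.045,.08,.008),z(286,377)),
 (s,(.05,.08,.008),zs(40,402)),(s,(-.045,.08,.008),zs(252,425)),(s,(-.045,-.08,.008),zs(285,185)),
 (t,(.02,.008,.132),z(432,203)),(t,(.02,-.008,.132),z(471,203)),(t,(-.02,.008,.132),z(430,298)),
 (s,(.02,.008,.132),zs(136,80)),(s,(-.02,.008,.132),zs(225,88)),
 (t,(.048,.06,.106),z(313,133)),(t,(.031,.06,.106),z(313,174)),(t,(.048,-.06,.106),z(608,145)),(t,(.031,-.06,.106),z(608,184))]
x,res=fitpose(obs,[.4,0.1,0]); print("carrier",x,np.degrees(x[2])); print(res.round(1))
E
```

```text
rocker [ 0.53486908 -0.245935   -0.1906989 ] -10.926242213278586
[[-1.1 -2.6]
 [ 1.7 -1.7]
 [ 0.9  1.5]
 [-1.7 -0.1]
 [-1.8 -0.5]
 [ 1.7  0.3]
 [ 2.1 -2.1]
 [-0.1 -1.1]
 [-0.2  0.8]
 [-0.8 -0.5]
 [ 1.8 -0. ]]
carrier [ 0.49333844  0.20349564 -0.02555974] -1.464465479250572
[[-0.3 -1.1]
 [ 0.5 -0.5]
 [ 0.2  0.6]
 [-0.6  0.2]
 [-0.  -1. ]
 [ 1.5  0.2]
 [ 0.5 -0.3]
 [-0.1 -1. ]
 [ 0.2 -0.8]
 [-0.6  0. ]
 [-0.  -0.5]
 [ 0.9 -0.1]
 [-0.2 -0.1]
 [-0.6 -0. ]
 [ 0.2 -0.6]
 [-0.1 -0.1]]
```

```bash
python3 - <<'E'
from h import *; import pickle
t,s=pickle.load(open("cams.pkl","rb"))
for z in (.085,.10,.12,.13,.14):
    P=np.array([.4613,-.2317,z]); print(z,((proj(t,P)[0]-[340,175])*4.6).round(),((proj(s,P)[0]-[245,120])*5.9).round())
for P in ([.589,-.2564,.14],):
    print(((proj(t,P)[0]-[340,175])*4.6).round(),((proj(s,P)[0]-[245,120])*5.9).round())
i=cv2.imread("pics/top0.png")[245:290,375:420]; a=cv2.resize(i,None,fx=13,fy=13,interpolation=cv2.INTER_CUBIC); a=cv2.convertScaleAbs(a,alpha=2.2)
b=cv2.resize(cv2.imread("pics/side0.png")[135:180,315:360],None,fx=13,fy=13,interpolation=cv2.INTER_CUBIC); b=cv2.convertScaleAbs(b,alpha=2.2)
a=np.hstack([a,b]); cv2.imwrite("pics/dial.png",cv2.resize(a,(800,400)))
E
```

```text
0.085 [246. 425.] [567. 258.]
0.1 [253. 423.] [569. 228.]
0.12 [262. 419.] [572. 187.]
0.13 [267. 418.] [573. 166.]
0.14 [271. 416.] [574. 145.]
[309. 172.] [293. 107.]
```

View pics/dial.png

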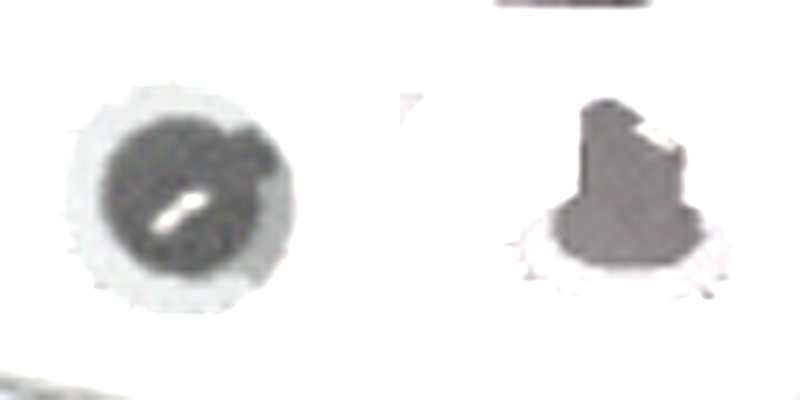

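```bash
cat > plan.py <<'E'
import numpy as np, json
from scipy.spatial.transform import Rotation as Ro
def down(yaw,roll=0):
    # tool pointing down, tool x at world yaw (deg); roll: rotation (rad) about horizontal tool x
    c,s=np.cos(np.radians(yaw)),np.sin(np.radians(yaw))
    R=np.array([[c,s,0],[s,-c,0],[0,0,-1.]])
    return Ro.from_rotvec(roll*R[:,0]).as_matrix()@R
def rows(p0,R0,p1,R1,n,g):
    rv=(Ro.from_matrix(R0.T@R1)).as_rotvec()/n; p=np.array(p0,float);R=np.array(R0); d=(np.array(p1)-p0)/n; out=[]
    for i in range(n):
        out.append(dict(delta_rot=[round(float(a),3) for a in rv],linear=[round(float(a),4) for a in R.T@d],gripper=g)); R=R@Ro.from_rotvec(rv).as_matrix(); p=p+d
    for o in out: print(json.dumps(o)+",")
E
python3 - <<'E'
from plan import *
p=[.204,.591,.223]; R=down(-19.02)
rows(p,R,[.49,.15,.22],R,9,100); print()
rows([.49,.15,.22],R,[.4613,-.2317,.20],down(-52),7,100)
E
```

```text
{"delta_rot": [0.0, 0.0, 0.0], "linear": [0.046, 0.036, 0.0003], "gripper": 100},
{"delta_rot": [0.0, 0.0, 0.0], "linear": [0.046, 0.036, 0.0003], "gripper": 100},
{"delta_rot": [0.0, 0.0, 0.0], "linear": [0.046, 0.036, 0.0003], "gripper": 100},
{"delta_rot": [0.0, 0.0, 0.0], "linear": [0.046, 0.036, 0.0003], "gripper": 100},
{"delta_rot": [0.0, 0.0, 0.0], "linear": [0.046, 0.036, 0.0003], "gripper": 100},
{"delta_rot": [0.0, 0.0, 0.0], "linear": [0.046, 0.036, 0.0003], "gripper": 100},
{"delta_rot": [0.0, 0.0, 0.0], "linear": [0.046, 0.036, 0.0003], "gripper": 100},
{"delta_rot": [0.0, 0.0, 0.0], "linear": [0.046, 0.036, 0.0003], "gripper": 100},
{"delta_rot": [0.0, 0.0, 0.0], "linear": [0.046, 0.036, 0.0003], "gripper": 100},

{"delta_rot": [0.0, 0.0, 0.082], "linear": [0.0139, 0.0529, 0.0029], "gripper": 100},
{"delta_rot": [0.0, 0.0, 0.082], "linear": [0.0182, 0.0516, 0.0029], "gripper": 100},
{"delta_rot": [0.0, 0.0, 0.082], "linear": [0.0224, 0.0499, 0.0029], "gripper": 100},
{"delta_rot": [0.0, 0.0, 0.082], "linear": [0.0264, 0.0479, 0.0029], "gripper": 100},
{"delta_rot": [0.0, 0.0, 0.082], "linear": [0.0302, 0.0456, 0.0029], "gripper": 100},
{"delta_rot": [0.0, 0.0, 0.082], "linear": [0.0339, 0.0429, 0.0029], "gripper": 100},
{"delta_rot": [0.0, 0.0, 0.082], "linear": [0.0373, 0.04, 0.0029], "gripper": 100},
```

```bash
python3 -m crank '[{"delta_rot":[0,0,0],"linear":[0.046,0.036,0],"gripper":100},{"delta_rot":[0,0,0],"linear":[0.046,0.036,0],"gripper":100},{"delta_rot":[0,0,0],"linear":[0.046,0.036,0],"gripper":100},{"delta_rot":[0,0,0],"linear":[0.046,0.036,0],"gripper":100},{"delta_rot":[0,0,0],"linear":[0.046,0.036,0],"gripper":100},{"delta_rot":[0,0,0],"linear":[0.046,0.036,0],"gripper":100},{"delta_rot":[0,0,0],"linear":[0.046,0.036,0],"gripper":100},{"delta_rot":[0,0,0],"linear":[0.046,0.036,0],"gripper":100},{"delta_rot":[0,0,0],"linear":[0.046,0.036,0],"gripper":100}]'
python3 -m crank '[{"delta_rot":[0,0,0.082],"linear":[0.014,0.053,0.003],"gripper":100},{"delta_rot":[0,0,0.082],"linear":[0.018,0.0515,0.003],"gripper":100},{"delta_rot":[0,0,0.082],"linear":[0.0225,0.05,0.003],"gripper":100},{"delta_rot":[0,0,0.082],"linear":[0.0265,0.048,0.003],"gripper":100},{"delta_rot":[0,0,0.082],"linear":[0.030,0.0455,0.003],"gripper":100},{"delta_rot":[0,0,0.082],"linear":[0.034,0.043,0.003],"gripper":100},{"delta_rot":[0,0,0.082],"linear":[0.0375,0.040,0.003],"gripper":100},{"delta_rot":[0,0,0],"linear":[0,0,0],"gripper":100}]'
python3 - <<'E'
from station import *; import cv2
s=r.sense(); print(s["time_s"],s["tcp_pos"],s["ee_rot"])
cv2.imwrite("pics/w1.png",capture("wrist")["img"]);cv2.imwrite("pics/t1.png",capture("top")["img"])
E
```

```text
time_s: 1.38
tcp_pos: [0.4902, 0.148, 0.2228]
ee_rot: [[0.946, -0.325, 0.001], [-0.325, -0.946, 0.0], [0.0, -0.001, -1.0]]
wrist_force: [0.6, 1.6, -0.2]
gripper_width: 1.001
time_s: 2.38
tcp_pos: [0.4602, -0.2353, 0.2009]
ee_rot: [[0.612, -0.791, -0.001], [-0.791, -0.612, 0.0], [-0.001, 0.001, -1.0]]
wrist_force: [-0.3, 0.5, -0.3]
gripper_width: 0.999
2.375 [ 0.46019376 -0.23534106  0.2008905 ] [[ 6.12385222e-01 -7.90558591e-01 -1.20597152e-03]
 [-7.90559124e-01 -6.12385718e-01  5.46504876e-05]
 [-7.81724149e-04  9.19924639e-04 -9.99999271e-01]]
```

View pics/w1.png

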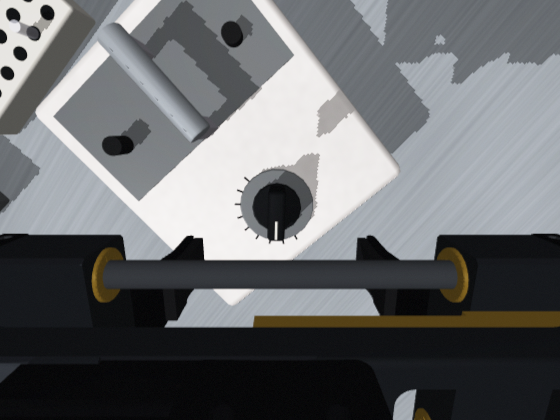

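```bash
python3 - <<'E'
from h import *; from station import *
w=capture("wrist"); R=r.sense()["ee_rot"]; p=r.sense()["tcp_pos"]
for uv,z in (((276.5,190),.128),((276.5,240),.128),((277,205),.098)):
    P=onz(w,uv,z); print(P, R.T@(P-p))
o=w["world_from_camera"][:3,3]; print(R.T@(o-p))
for P in ([.589,-.2564,.14],[.589+.045*.9818,-.2564-.045*.1896,.14],[.589-.045*.9818,-.2564+.045*.1896,.14],[.4613,-.2317,.128],[.4613,-.2317,.098]): print(proj(w,P))
cv2.imwrite("pics/wz.png",cv2.resize(w["img"][0:260,0:400],None,fx=2,fy=2))
E
```

```text
[ 0.47698913 -0.24754012  0.128     ] [ 0.0219954  -0.0030853   0.07348044]
[ 0.45150858 -0.2147001   0.128     ] [-0.01956993 -0.00330618  0.07349177]
[ 0.46491828 -0.23225722  0.098     ] [ 0.00252876 -0.00302058  0.10348575]
[ 0.06755382 -0.00065816 -0.16133499]
[[154.60937261  84.01020454]]
[[104.03160578  28.51504504]]
[[201.19313732 135.1230475 ]]
[[279.84989404 217.16380193]]
[[279.80530899 207.88508217]]
```

View pics/wz.png

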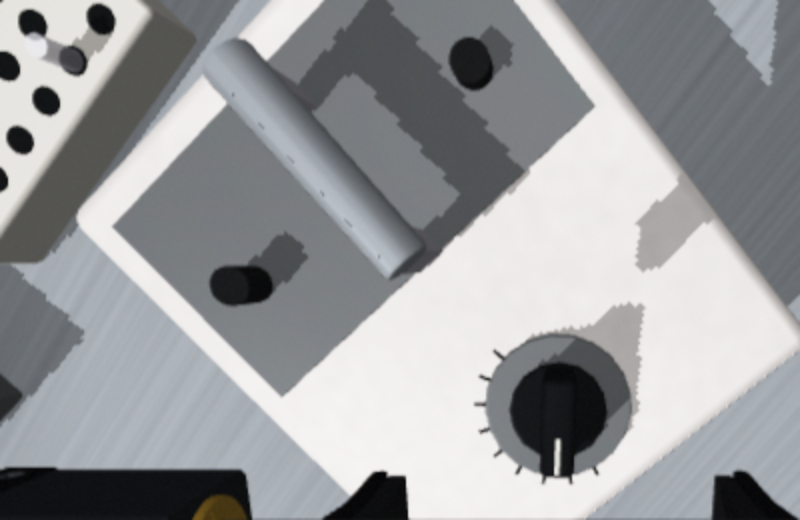

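```bash
python3 -m crank '[{"delta_rot":[0,0,0],"linear":[0.001,-0.0025,0.032],"gripper":100},{"delta_rot":[0,0,0],"linear":[0,0,0.032],"gripper":100},{"delta_rot":[0,0,0],"linear":[0,0,0.032],"gripper":100},{"delta_rot":[0,0,0],"linear":[0,0,0],"gripper":30},{"delta_rot":[0,0,0],"linear":[0,0,0],"gripper":0},{"delta_rot":[0,0,0],"linear":[0,0,0],"gripper":0},{"delta_rot":[0,0,0],"linear":[0,0,0],"gripper":0},{"delta_rot":[0,0,0],"linear":[0,0,0],"gripper":0},{"delta_rot":[0,0,0],"linear":[0,0,0],"gripper":0}]'
python3 - <<'E'
from station import *; import cv2
s=r.sense(); print(s["moment"],s["joints"])
cv2.imwrite("pics/w2.png",capture("wrist")["img"])
E
```

```text
time_s: 3.65
tcp_pos: [0.4638, -0.2318, 0.1058]
ee_rot: [[0.617, -0.787, 0.0], [-0.787, -0.617, -0.0], [0.0, -0.0, -1.0]]
wrist_force: [-0.2, 0.3, 0.3]
gripper_width: 0.402
[ 0.04798869 -0.00379062  0.04300959] [-8.59893778e+00  1.86671418e+01 -2.35744990e+01  2.51986342e-03
 -4.77364533e+01  4.66910600e+01]
```

View pics/w2.png

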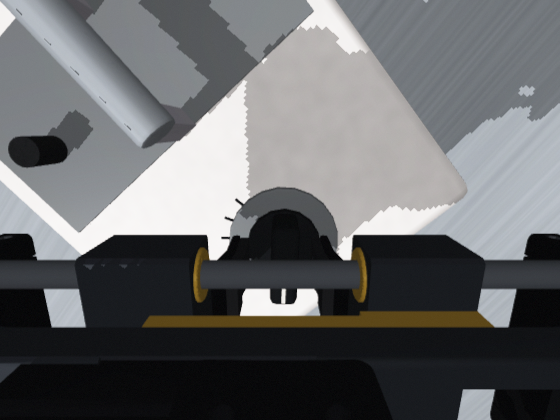

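```bash
python3 -m crank '[{"delta_rot":[0,0,0],"linear":[0,0,0],"gripper":0},{"delta_rot":[0,0,0],"linear":[0,0,0],"gripper":0},{"delta_rot":[0,0,0],"linear":[0,0,0],"gripper":0},{"delta_rot":[0,0,0],"linear":[0,0,0],"gripper":0},{"delta_rot":[0,0,0],"linear":[0,0,0],"gripper":0}]'
python3 - <<'E'
from station import *; import cv2
s=r.sense(); print(s["moment"],s["joints"])
E
```

```text
time_s: 4.32
tcp_pos: [0.4621, -0.2329, 0.1055]
ee_rot: [[0.617, -0.787, -0.004], [-0.787, -0.617, -0.001], [-0.001, 0.004, -1.0]]
wrist_force: [-3.0, -5.9, 1.1]
gripper_width: 0.159
[-1.62904909  0.99476822  0.03762196] [ -8.69500948  18.6753283  -23.6578229    0.14636349 -47.85758844
  46.69400078]
```

```bash
python3 -m crank '[{"delta_rot":[0,0,-0.1],"linear":[0,0.002,0],"gripper":0},{"delta_rot":[0,0,-0.15],"linear":[0,0,0],"gripper":0},{"delta_rot":[0,0,-0.15],"linear":[0,0,0],"gripper":0},{"delta_rot":[0,0,-0.15],"linear":[0,0,0],"gripper":0},{"delta_rot":[0,0,-0.1],"linear":[0,0,0],"gripper":0},{"delta_rot":[0,0,0],"linear":[0,0,0],"gripper":0}]'
python3 - <<'E'
from station import *; import cv2
s=r.sense(); print(s["moment"],s["joints"],s["wrist_force"])
cv2.imwrite("pics/w3.png",capture("wrist")["img"])
E
```

```text
time_s: 5.08
tcp_pos: [0.4614, -0.2338, 0.1055]
ee_rot: [[0.967, -0.254, -0.002], [-0.254, -0.967, -0.001], [-0.001, 0.002, -1.0]]
wrist_force: [-1.3, -5.0, -0.7]
gripper_width: 0.16
[-1.56859967  0.50658386 -0.00963828] [ -8.82814528  18.62172891 -23.73041046   0.10646226 -47.72950973
  84.05238116] [-1.31896287 -4.99223793 -0.74036462]
```

View pics/w3.png

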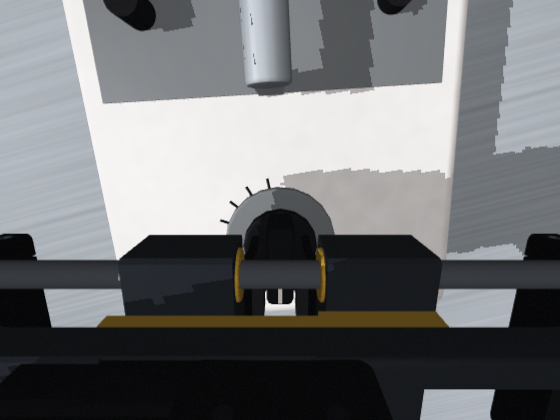

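```bash
python3 -m crank '[{"delta_rot":[0,0,-0.1],"linear":[0,0.001,0],"gripper":0},{"delta_rot":[0,0,-0.1],"linear":[0,0,0],"gripper":0},{"delta_rot":[0,0,-0.05],"linear":[0,0,0],"gripper":0},{"delta_rot":[0,0,0],"linear":[0,0,0],"gripper":0}]'
python3 - <<'E'
from station import *; import cv2,numpy as np
s=r.sense(); print(s["moment"],s["joints"],s["wrist_force"], np.degrees(np.arctan2(s["ee_rot"][1,0],s["ee_rot"][0,0])))
E
```

```text
time_s: 5.62
tcp_pos: [0.4611, -0.2339, 0.1055]
ee_rot: [[1.0, -0.011, -0.001], [-0.011, -1.0, 0.001], [-0.001, -0.001, -1.0]]
wrist_force: [-2.9, -1.7, 0.7]
gripper_width: 0.182
[-0.48632833  0.64799131 -0.9026316 ] [-8.91275901e+00  1.86180862e+01 -2.36937498e+01 -3.68224907e-02
 -4.77594212e+01  9.83297766e+01] [-2.89273012 -1.74990862  0.73782972] -0.6077314030628106
```

```bash
python3 -m crank '[{"delta_rot":[0,0,-0.03],"linear":[0,0,0],"gripper":0},{"delta_rot":[0,0,0],"linear":[0,0,0],"gripper":0}]'
python3 - <<'E'
from station import *; import cv2,numpy as np
s=r.sense(); print(s["moment"],s["wrist_force"], np.degrees(np.arctan2(s["ee_rot"][1,0],s["ee_rot"][0,0])))
i=capture("wrist")["img"]; cv2.imwrite("pics/w4.png",cv2.resize(i[160:340,180:380],None,fx=4,fy=3.3))
E
```

```text
time_s: 5.88
tcp_pos: [0.4614, -0.2339, 0.1054]
ee_rot: [[1.0, 0.023, -0.001], [0.023, -1.0, 0.0], [-0.001, -0.0, -1.0]]
wrist_force: [-2.7, -2.2, 2.2]
gripper_width: 0.196
[-0.74043555  0.76475139 -0.97462338] [-2.65148125 -2.23647186  2.23466577] 1.3091170364298488
```

View pics/w4.png

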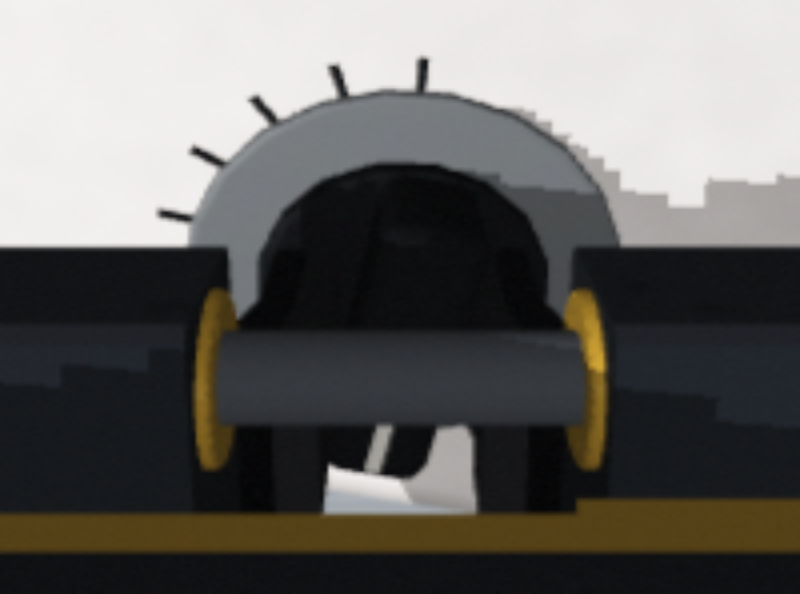

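```bash
python3 -m crank '[{"delta_rot":[0,0,0],"linear":[0,0,0],"gripper":100},{"delta_rot":[0,0,0],"linear":[0,0,0],"gripper":100},{"delta_rot":[0,0,0],"linear":[0,0,0],"gripper":100},{"delta_rot":[0,0,0],"linear":[0,0,0],"gripper":100},{"delta_rot":[0,0,0],"linear":[0,0,-0.03],"gripper":100},{"delta_rot":[0,0,0],"linear":[0,0,-0.05],"gripper":100},{"delta_rot":[0,0,0],"linear":[0,0,-0.04],"gripper":100},{"delta_rot":[0,0,0],"linear":[0,0,0],"gripper":100}]'
python3 - <<'E'
from plan import *
from station import *; import cv2,numpy as np
i=capture("wrist")["img"]; cv2.imwrite("pics/w5.png",i)
s=r.sense(); print(s["moment"],s["wrist_force"])
rows(s["tcp_pos"],s["ee_rot"],[.4933,.2035,.215],down(-1.46),8,100)
E
```

```text
time_s: 6.92
tcp_pos: [0.464, -0.2344, 0.2293]
ee_rot: [[1.0, 0.025, 0.008], [0.025, -1.0, -0.002], [0.008, 0.002, -1.0]]
wrist_force: [0.3, 0.3, -0.6]
gripper_width: 0.972
[-0.03202053  0.00671443 -0.03562958] [ 0.56937381  0.18749163 -0.1769594 ]
{"delta_rot": [0.0, -0.0, 0.006], "linear": [0.0052, -0.0546, 0.0015], "gripper": 100},
{"delta_rot": [0.0, -0.0, 0.006], "linear": [0.0048, -0.0546, 0.0015], "gripper": 100},
{"delta_rot": [0.0, -0.0, 0.006], "linear": [0.0045, -0.0546, 0.0015], "gripper": 100},
{"delta_rot": [0.0, -0.0, 0.006], "linear": [0.0041, -0.0546, 0.0015], "gripper": 100},
{"delta_rot": [0.0, -0.0, 0.006], "linear": [0.0038, -0.0547, 0.0015], "gripper": 100},
{"delta_rot": [0.0, -0.0, 0.006], "linear": [0.0035, -0.0547, 0.0015], "gripper": 100},
{"delta_rot": [0.0, -0.0, 0.006], "linear": [0.0031, -0.0547, 0.0015], "gripper": 100},
{"delta_rot": [0.0, -0.0, 0.006], "linear": [0.0028, -0.0547, 0.0015], "gripper": 100},
```

View pics/w5.png

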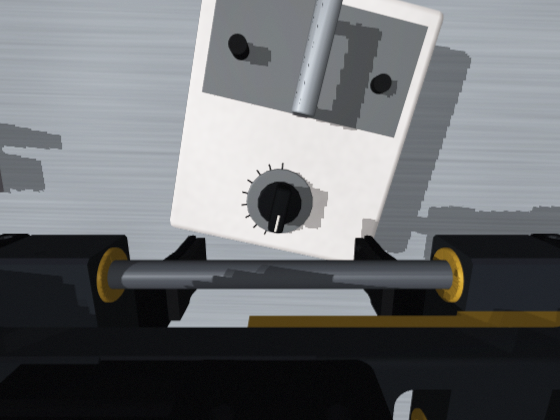

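```bash
python3 - <<'E'
from h import *
from station import *
w=capture("wrist"); i=w["img"]
cv2.imwrite("pics/w6.png",cv2.resize(cv2.convertScaleAbs(i[150:245,230:330],alpha=2.0),None,fx=6,fy=6,interpolation=cv2.INTER_CUBIC))
E
```

```text
(no output)
```

View pics/w6.png

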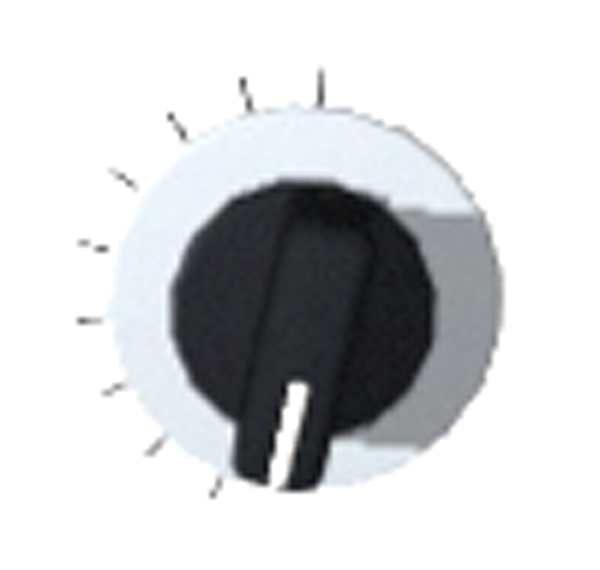

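```bash
python3 -m crank '[{"delta_rot":[0,0,0.006],"linear":[0.005,-0.0545,0],"gripper":100},{"delta_rot":[0,0,0.006],"linear":[0.005,-0.0545,0],"gripper":100},{"delta_rot":[0,0,0.006],"linear":[0.0045,-0.0545,0],"gripper":100},{"delta_rot":[0,0,0.006],"linear":[0.004,-0.0545,0],"gripper":100},{"delta_rot":[0,0,0.006],"linear":[0.004,-0.0545,0],"gripper":100},{"delta_rot":[0,0,0.006],"linear":[0.0035,-0.0545,0],"gripper":100},{"delta_rot":[0,0,0.006],"linear":[0.003,-0.0545,0],"gripper":100},{"delta_rot":[0,0,0.006],"linear":[0.003,-0.0545,0],"gripper":100},{"delta_rot":[0,0,0],"linear":[0,0,0],"gripper":100},{"delta_rot":[0,0,0],"linear":[0,0,0],"gripper":100}]'
python3 - <<'E'
from plan import *
from station import *; import cv2,numpy as np
i=capture("wrist")["img"]; cv2.imwrite("pics/w7.png",i)
s=r.sense(); print(s["tcp_pos"],s["ee_rot"])
rows(s["tcp_pos"],s["ee_rot"],[.4933,.2035,.0975],down(-1.46),4,100)
E
```

```text
time_s: 8.28
tcp_pos: [0.4916, 0.2019, 0.2239]
ee_rot: [[1.0, -0.023, -0.003], [-0.023, -1.0, -0.002], [-0.003, 0.002, -1.0]]
wrist_force: [-0.7, -0.5, 0.8]
gripper_width: 0.997
[0.49184325 0.20136826 0.22438638] [[ 0.9997026  -0.02428655 -0.00220691]
 [-0.02429006 -0.99970371 -0.00157493]
 [-0.00216801  0.00162806 -0.99999632]]
{"delta_rot": [0.0, 0.001, 0.0], "linear": [0.0004, -0.0006, 0.0317], "gripper": 100},
{"delta_rot": [0.0, 0.001, 0.0], "linear": [0.0004, -0.0006, 0.0317], "gripper": 100},
{"delta_rot": [0.0, 0.001, 0.0], "linear": [0.0004, -0.0006, 0.0317], "gripper": 100},
{"delta_rot": [0.0, 0.001, 0.0], "linear": [0.0004, -0.0006, 0.0317], "gripper": 100},
```

View pics/w7.png

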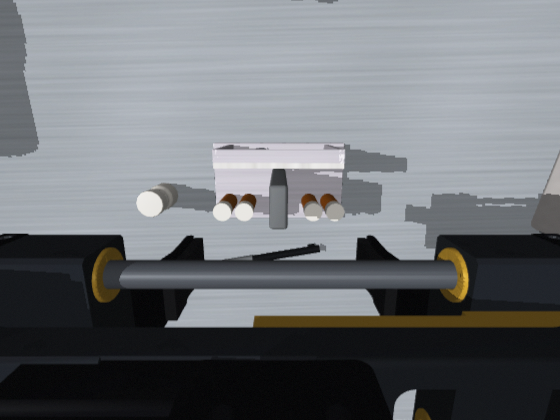

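```bash
python3 - <<'E'
from h import *
from station import *
w=capture("wrist"); s=r.sense(); R=s["ee_rot"]
for uv in ((279,198),(279,228),(270,199),(288,199),(270,228),(288,228)): print(R.T@(onz(w,uv,.132)-s["tcp_pos"]))
cv2.imwrite("pics/w8.png",cv2.resize(w["img"][130:240,200:360],None,fx=5,fy=5,interpolation=cv2.INTER_CUBIC))
E
```

```text
[ 0.01206257 -0.0025175   0.09277375]
[-0.01482114 -0.00254713  0.09281297]
[ 0.01119583 -0.01019927  0.09276638]
[0.01118135 0.00516316 0.09278367]
[-0.01481231 -0.01042253  0.0928041 ]
[-0.01482997  0.00532912  0.09282184]
```

View pics/w8.png

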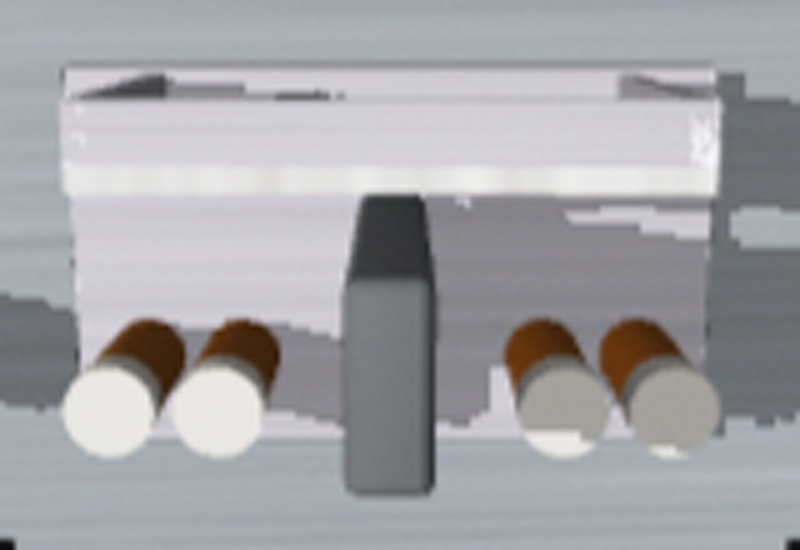

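```bash
python3 -m crank '[{"delta_rot":[0,0.002,0],"linear":[0.002,-0.0018,0.032],"gripper":60},{"delta_rot":[0,0,0],"linear":[0,0,0.032],"gripper":60},{"delta_rot":[0,0,0],"linear":[0,0,0.032],"gripper":60},{"delta_rot":[0,0,0],"linear":[0,0,0.031],"gripper":60},{"delta_rot":[0,0,0],"linear":[0,0,0],"gripper":0},{"delta_rot":[0,0,0],"linear":[0,0,0],"gripper":0},{"delta_rot":[0,0,0],"linear":[0,0,0],"gripper":0},{"delta_rot":[0,0,0],"linear":[0,0,0],"gripper":0},{"delta_rot":[0,0,0],"linear":[0,0,0],"gripper":0},{"delta_rot":[0,0,0],"linear":[0,0,0],"gripper":0}]'
python3 -m crank '[{"delta_rot":[0,0,0],"linear":[0,0,0],"gripper":0},{"delta_rot":[0,0,0],"linear":[0,0,0],"gripper":0},{"delta_rot":[0,0,0],"linear":[0,0,0],"gripper":0}]'
python3 - <<'E'
from station import *; import cv2,numpy as np
i=capture("wrist")["img"]; cv2.imwrite("pics/w9.png",i)
i=capture("side")["img"]; cv2.imwrite("pics/s9.png",i[180:400,200:420])
E
```

```text
time_s: 9.62
tcp_pos: [0.4949, 0.2038, 0.0995]
ee_rot: [[1.0, -0.024, 0.003], [-0.024, -1.0, -0.0], [0.003, 0.0, -1.0]]
wrist_force: [-0.9, -2.4, 6.5]
gripper_width: 0.184
time_s: 10.0
tcp_pos: [0.4949, 0.2038, 0.0995]
ee_rot: [[1.0, -0.024, 0.003], [-0.024, -1.0, -0.0], [0.003, 0.0, -1.0]]
wrist_force: [-1.7, -2.3, 4.7]
gripper_width: 0.184
```

View pics/w9.png

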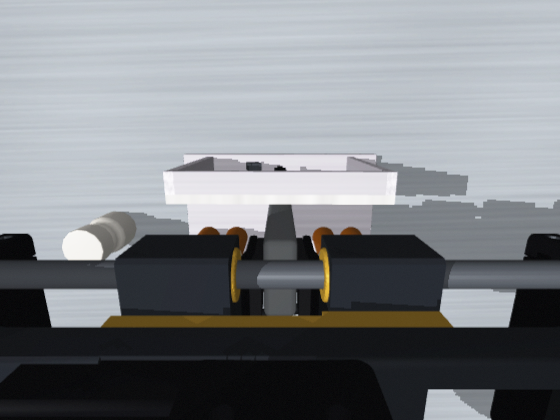

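View pics/s9.png

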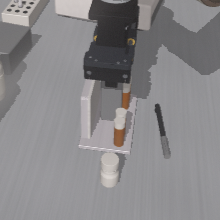

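```bash
python3 - <<'E'
from h import *
from station import *
w=capture("wrist")
cv2.imwrite("pics/w10.png",cv2.resize(w["img"][145:210,220:320],None,fx=8,fy=8,interpolation=cv2.INTER_CUBIC))
E
```

```text
(no output)
```

View pics/w10.png

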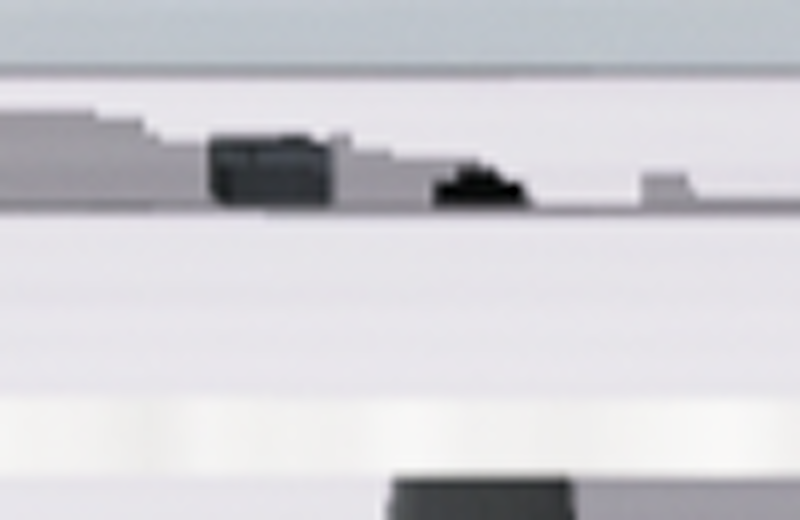

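```bash
python3 - <<'E'
from h import *
from station import *
w=capture("wrist"); s=r.sense()
yaw=np.radians(-1.4); R=np.array([[np.cos(yaw),-np.sin(yaw),0],[np.sin(yaw),np.cos(yaw),0],[0,0,1]])
O=np.array([s["tcp_pos"][0],s["tcp_pos"][1],0]); 
P=lambda l:proj(w,O+R@np.array(l))[0].round(1)
print("rim",P((.048,.06,.106)),P((.048,-.06,.106)),"tip",P((.041,0,.024)))
for a in (.2,.25,.3,.35):
    t=np.array([np.sin(a),-np.cos(a)]); n=np.array([np.cos(a),np.sin(a)])
    f=lambda rr,q:P((.041,*(np.array([0,.092])+rr*t+q*n)))
    print(a,[f(rr,q) for rr in(.068,.081) for q in(-.005,.005)])
E
```

```text
rim [165.5 171.6] [400.8 171.5] tip [281.9 166.9]
0.2 [array([270.8, 166.9]), array([258. , 167.2]), array([268.1, 165.1]), array([255.9, 165.4])]
0.25 [array([266.4, 167. ]), array([253.7, 167.4]), array([263.1, 165.2]), array([250.9, 165.6])]
0.3 [array([262.1, 167.1]), array([249.3, 167.5]), array([258.2, 165.3]), array([246. , 165.7])]
0.35 [array([257.7, 167.2]), array([245. , 167.8]), array([253.2, 165.5]), array([241.1, 166. ])]
```

```bash
python3 -m crank '[{"delta_rot":[0,0,0],"linear":[0,0,-0.01],"gripper":0},{"delta_rot":[0,0,0],"linear":[0,0,-0.025],"gripper":0},{"delta_rot":[0,0,0],"linear":[0,0,-0.04],"gripper":0},{"delta_rot":[0,0,0],"linear":[0,0,-0.04],"gripper":0},{"delta_rot":[0,0,0],"linear":[0,0,-0.04],"gripper":0},{"delta_rot":[0,0,0],"linear":[0,0,-0.025],"gripper":0},{"delta_rot":[0,0,0],"linear":[0,0,-0.01],"gripper":0},{"delta_rot":[0,0,0],"linear":[0,0,0],"gripper":0}]'
python3 - <<'E'
from plan import *
from station import *; import cv2,numpy as np
i=capture("wrist")["img"]; cv2.imwrite("pics/w11.png",i)
i=capture("side")["img"]; cv2.imwrite("pics/s11.png",cv2.resize(i[80:380,200:500],None,fx=2,fy=2))
s=r.sense(); print(s["tcp_pos"],s["moment"],s["wrist_force"])
rows(s["tcp_pos"],s["ee_rot"],[.589,-.2564,s["tcp_pos"][2]],down(-10.9),9,0)
E
```

```text
time_s: 11.2
tcp_pos: [0.4938, 0.2041, 0.2877]
ee_rot: [[1.0, -0.024, 0.001], [-0.024, -1.0, 0.0], [0.001, -0.0, -1.0]]
wrist_force: [0.3, -0.3, -6.1]
gripper_width: 0.184
[0.49337955 0.20373449 0.28657243] [-0.03041465  0.00756779  0.05028967] [ 0.07347907 -0.49557246 -4.94763442]
{"delta_rot": [0.0, 0.0, 0.018], "linear": [0.0118, 0.0509, 0.0001], "gripper": 0},
{"delta_rot": [0.0, 0.0, 0.018], "linear": [0.0128, 0.0506, 0.0001], "gripper": 0},
{"delta_rot": [0.0, 0.0, 0.018], "linear": [0.0137, 0.0504, 0.0], "gripper": 0},
{"delta_rot": [0.0, 0.0, 0.018], "linear": [0.0146, 0.0501, 0.0], "gripper": 0},
{"delta_rot": [0.0, 0.0, 0.018], "linear": [0.0156, 0.0498, 0.0], "gripper": 0},
{"delta_rot": [0.0, 0.0, 0.018], "linear": [0.0165, 0.0495, 0.0], "gripper": 0},
{"delta_rot": [0.0, 0.0, 0.018], "linear": [0.0174, 0.0492, 0.0], "gripper": 0},
{"delta_rot": [0.0, 0.0, 0.018], "linear": [0.0183, 0.0489, 0.0], "gripper": 0},
{"delta_rot": [0.0, 0.0, 0.018], "linear": [0.0192, 0.0486, 0.0], "gripper": 0},
```

View pics/w11.png

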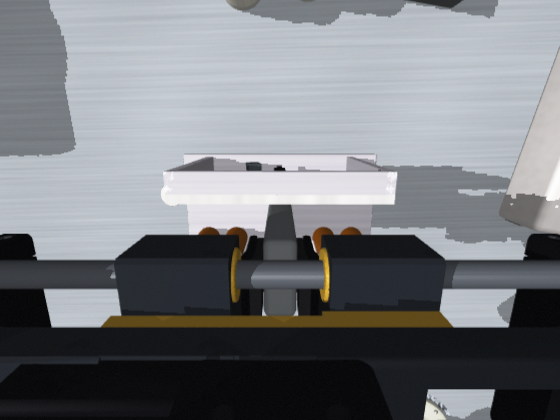

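View pics/s11.png

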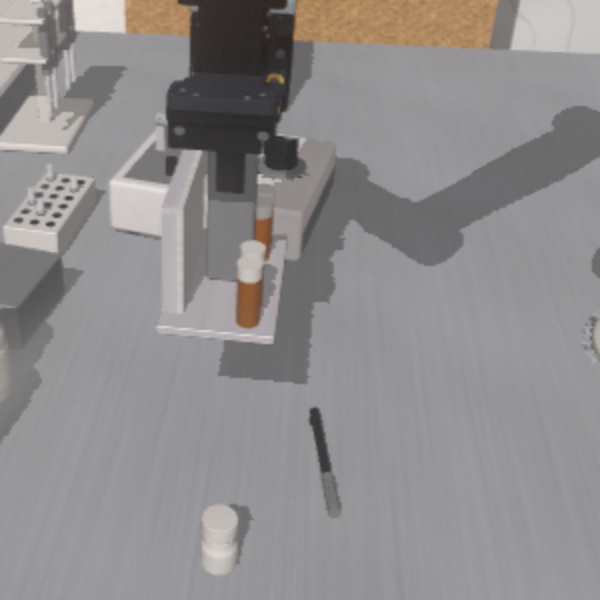

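```bash
python3 -m crank '[{"delta_rot":[0,0,0.018],"linear":[0.006,0.025,0],"gripper":0},{"delta_rot":[0,0,0.018],"linear":[0.0125,0.0505,0],"gripper":0},{"delta_rot":[0,0,0.018],"linear":[0.0135,0.0505,0],"gripper":0},{"delta_rot":[0,0,0.018],"linear":[0.0145,0.050,0],"gripper":0},{"delta_rot":[0,0,0.018],"linear":[0.0155,0.050,0],"gripper":0},{"delta_rot":[0,0,0.018],"linear":[0.0165,0.0495,0],"gripper":0},{"delta_rot":[0,0,0.018],"linear":[0.0175,0.049,0],"gripper":0},{"delta_rot":[0,0,0.018],"linear":[0.0185,0.049,0],"gripper":0},{"delta_rot":[0,0,0.018],"linear":[0.019,0.0485,0],"gripper":0},{"delta_rot":[0,0,0],"linear":[0.006,0.025,0],"gripper":0}]'
python3 -m crank '[{"delta_rot":[0,0,0],"linear":[0,0,0],"gripper":0},{"delta_rot":[0,0,0],"linear":[0,0,0],"gripper":0}]'
python3 - <<'E'
from plan import *
from station import *; import cv2,numpy as np
i=capture("top")["img"]; cv2.imwrite("pics/t12.png",cv2.resize(i[140:320,320:500],None,fx=3.3,fy=3.3))
i=capture("side")["img"]; cv2.imwrite("pics/s12.png",cv2.resize(i[50:230,200:420],None,fx=3.3,fy=3.3))
s=r.sense(); print(s["tcp_pos"],s["ee_rot"],s["moment"],s["wrist_force"],s["joints"])
E
```

```text
time_s: 12.55
tcp_pos: [0.586, -0.2578, 0.2857]
ee_rot: [[0.982, -0.187, -0.002], [-0.187, -0.982, 0.001], [-0.003, -0.0, -1.0]]
wrist_force: [-0.5, 1.3, -5.0]
gripper_width: 0.178
time_s: 12.8
tcp_pos: [0.5859, -0.2548, 0.2871]
ee_rot: [[0.983, -0.185, -0.001], [-0.185, -0.983, 0.001], [-0.001, -0.001, -1.0]]
wrist_force: [0.2, 0.5, -5.6]
gripper_width: 0.184
[ 0.58627817 -0.25428316  0.28822089] [[ 9.83009496e-01 -1.83551801e-01  1.03275377e-03]
 [-1.83552369e-01 -9.83009813e-01  4.84358151e-04]
 [ 9.26302282e-04 -6.65693064e-04 -9.99999349e-01]] [-0.01400038 -0.01311538 -0.0203068 ] [ 0.09043438  0.28192651 -4.42728204] [-8.98467479e+00  2.14715744e+01  8.94146857e+00 -3.75543208e-02
 -7.74157844e+01  8.84161086e+01]
```

View pics/t12.png

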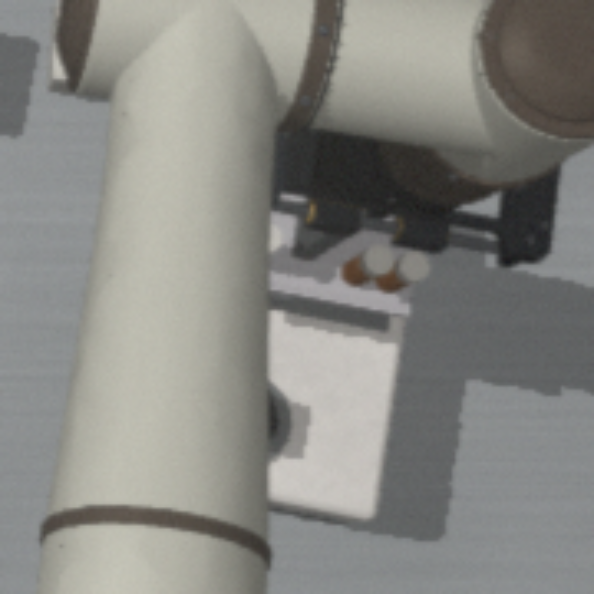

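View pics/s12.png

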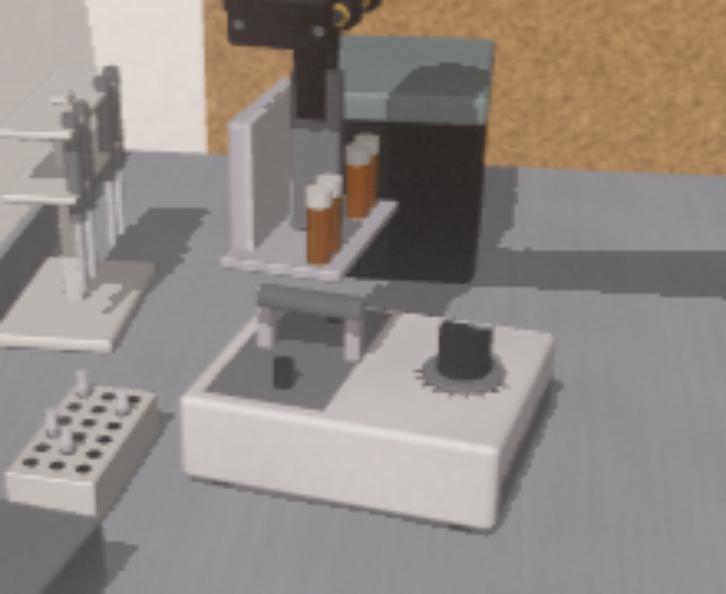

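```bash
cat >> plan.py <<'E'
def tgt(r,h,A=(.589,-.2564,.130),yaw=-10.9,L=.0995,sx=0):
    R=down(yaw,r); n=-R[:,2]; return np.array(A)+(.010+h+L)*n+sx*R[:,0],R
E
python3 - <<'E'
from plan import *
from station import *
s=r.sense(); p,R=tgt(-.283,.03); print(p,R)
rows(s["tcp_pos"],s["ee_rot"],p,R,8,0)
E
```

```text
[ 0.59636596 -0.21814913  0.26395098] [[ 9.81958713e-01 -1.81573614e-01 -5.28025514e-02]
 [-1.89095443e-01 -9.42898406e-01 -2.74199762e-01]
 [ 1.18655280e-18  2.79237567e-01 -9.60222048e-01]]
{"delta_rot": [-0.035, -0.0, 0.001], "linear": [0.0004, -0.0047, 0.003], "gripper": 0},
{"delta_rot": [-0.035, -0.0, 0.001], "linear": [0.0004, -0.0048, 0.0029], "gripper": 0},
{"delta_rot": [-0.035, -0.0, 0.001], "linear": [0.0004, -0.0049, 0.0027], "gripper": 0},
{"delta_rot": [-0.035, -0.0, 0.001], "linear": [0.0004, -0.005, 0.0025], "gripper": 0},
{"delta_rot": [-0.035, -0.0, 0.001], "linear": [0.0004, -0.0051, 0.0023], "gripper": 0},
{"delta_rot": [-0.035, -0.0, 0.001], "linear": [0.0004, -0.0051, 0.0022], "gripper": 0},
{"delta_rot": [-0.035, -0.0, 0.001], "linear": [0.0004, -0.0052, 0.002], "gripper": 0},
{"delta_rot": [-0.035, -0.0, 0.001], "linear": [0.0004, -0.0053, 0.0018], "gripper": 0},
```

```bash
python3 -m crank '[{"delta_rot":[-0.035,0,0.001],"linear":[0.0004,-0.0047,0.003],"gripper":0},{"delta_rot":[-0.035,0,0.001],"linear":[0.0004,-0.0048,0.003],"gripper":0},{"delta_rot":[-0.035,0,0.001],"linear":[0.0004,-0.0049,0.0027],"gripper":0},{"delta_rot":[-0.035,0,0.001],"linear":[0.0004,-0.005,0.0025],"gripper":0},{"delta_rot":[-0.035,0,0.001],"linear":[0.0004,-0.005,0.0023],"gripper":0},{"delta_rot":[-0.035,0,0.001],"linear":[0.0004,-0.005,0.002],"gripper":0},{"delta_rot":[-0.035,0,0.001],"linear":[0.0004,-0.0052,0.002],"gripper":0},{"delta_rot":[-0.035,0,0.001],"linear":[0.0004,-0.0053,0.002],"gripper":0},{"delta_rot":[0,0,0],"linear":[0,0,0],"gripper":0},{"delta_rot":[0,0,0],"linear":[0,0,0],"gripper":0}]'
python3 -m crank '[{"delta_rot":[0,0,0],"linear":[0,0,0],"gripper":0},{"delta_rot":[0,0,0],"linear":[0,0,0],"gripper":0},{"delta_rot":[0,0,0],"linear":[0,0,0],"gripper":0},{"delta_rot":[0,0,0],"linear":[0,0,0],"gripper":0},{"delta_rot":[0,0,0],"linear":[0,0,0],"gripper":0},{"delta_rot":[0,0,0],"linear":[0,0,0],"gripper":0}]'
python3 - <<'E'
from plan import *
from station import *; import cv2,numpy as np
w=capture("wrist")["img"]; cv2.imwrite("pics/w13.png",cv2.resize(w[130:230,150:420],None,fx=2.9,fy=5))
i=capture("side")["img"]; cv2.imwrite("pics/s13.png",cv2.resize(i[50:230,200:420],None,fx=3.3,fy=3.3))
s=r.sense(); print(s["tcp_pos"],s["ee_rot"],s["moment"],s["wrist_force"])
p,R=tgt(-.283,0);print(p)
E
```

```text
time_s: 14.15
tcp_pos: [0.5968, -0.2189, 0.2647]
ee_rot: [[0.981, -0.185, -0.049], [-0.192, -0.943, -0.271], [0.004, 0.276, -0.961]]
wrist_force: [-0.7, 0.3, -4.7]
gripper_width: 0.181
time_s: 14.9
tcp_pos: [0.5966, -0.2193, 0.2645]
ee_rot: [[0.981, -0.186, -0.05], [-0.193, -0.943, -0.271], [0.003, 0.276, -0.961]]
wrist_force: [-0.0, 0.1, -5.0]
gripper_width: 0.182
[ 0.59658686 -0.21927513  0.26448545] [[ 0.98129588 -0.18583828 -0.05022486]
 [-0.19248098 -0.94301642 -0.27142421]
 [ 0.00307814  0.27601479 -0.96114846]] [ 1.08699842 -0.18607897 -0.01010991] [ 0.08926817 -0.19554408 -5.11357535]
[ 0.59478188 -0.22637513  0.23514431]
```

View pics/w13.png

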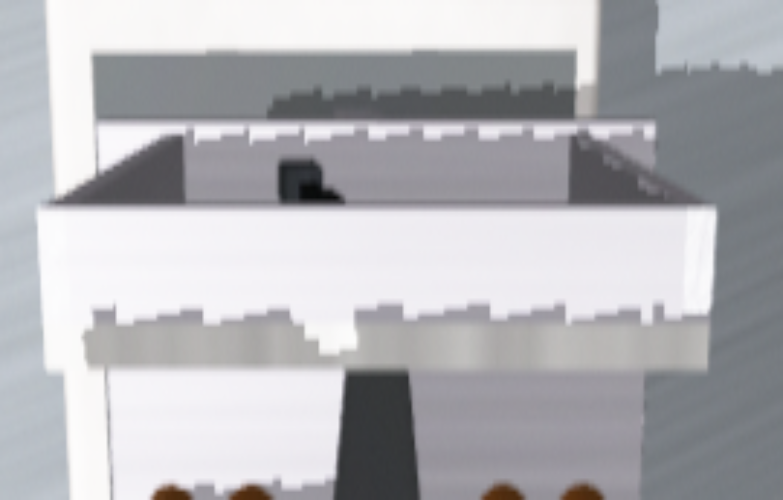

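View pics/s13.png

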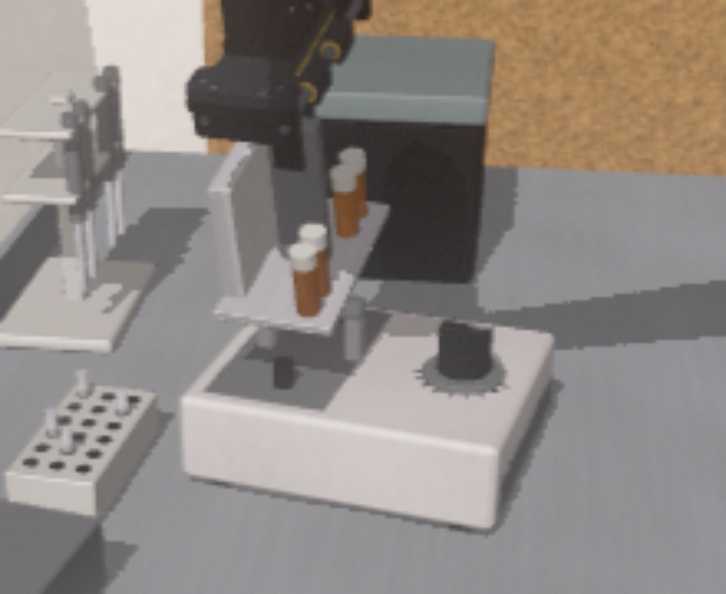

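```bash
python3 - <<'E'
from h import *
from station import *
w=capture("wrist"); cv2.imwrite("pics/w14.png",cv2.resize(w["img"][145:190,215:305],None,fx=8.8,fy=10,interpolation=cv2.INTER_CUBIC))
E
```

```text
(no output)
```

View pics/w14.png

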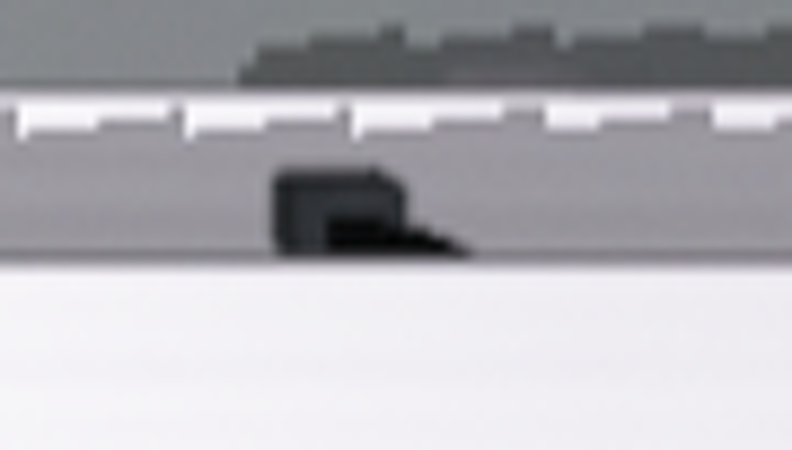

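```bash
python3 -m crank '[{"delta_rot":[0,0,0],"linear":[0,0.001,0.010],"gripper":0},{"delta_rot":[0,0,0],"linear":[0,0,0.010],"gripper":0},{"delta_rot":[0,0,0],"linear":[0,0,0.004],"gripper":0},{"delta_rot":[0,0,0],"linear":[0,0,0],"gripper":0}]'
python3 -m crank '[{"delta_rot":[0,0,0],"linear":[0,0,0.002],"gripper":0},{"delta_rot":[0,0,0],"linear":[0,0,0],"gripper":0}]'
python3 -m crank '[{"delta_rot":[0,0,0],"linear":[0,0,0.001],"gripper":0},{"delta_rot":[0,0,0],"linear":[0,0,0],"gripper":0}]'
```

```text
time_s: 15.55
tcp_pos: [0.5949, -0.2269, 0.2411]
ee_rot: [[0.981, -0.186, -0.051], [-0.193, -0.943, -0.272], [0.002, 0.276, -0.961]]
wrist_force: [-0.7, -0.1, -4.6]
gripper_width: 0.179
time_s: 15.8
tcp_pos: [0.5951, -0.2273, 0.2399]
ee_rot: [[0.981, -0.186, -0.05], [-0.192, -0.943, -0.271], [0.003, 0.276, -0.961]]
wrist_force: [-0.1, -0.4, -5.2]
gripper_width: 0.179
time_s: 16.05
tcp_pos: [0.595, -0.2275, 0.2388]
ee_rot: [[0.981, -0.186, -0.05], [-0.192, -0.943, -0.271], [0.003, 0.276, -0.961]]
wrist_force: [-0.5, 0.3, -4.4]
gripper_width: 0.183
```

```bash
python3 -m crank '[{"delta_rot":[0,0,0],"linear":[0,0,0.002],"gripper":0},{"delta_rot":[0,0,0],"linear":[0,0,0],"gripper":0},{"delta_rot":[0,0,0],"linear":[0,0,0],"gripper":0}]'
python3 -m crank '[{"delta_rot":[0,0,0],"linear":[0,0,0.0015],"gripper":0},{"delta_rot":[0,0,0],"linear":[0,0,0],"gripper":0},{"delta_rot":[0,0,0],"linear":[0,0,0],"gripper":0}]'
```

```text
time_s: 16.42
tcp_pos: [0.5949, -0.2281, 0.2369]
ee_rot: [[0.981, -0.186, -0.05], [-0.193, -0.943, -0.271], [0.003, 0.276, -0.961]]
wrist_force: [0.0, -0.5, -5.6]
gripper_width: 0.184
time_s: 16.8
tcp_pos: [0.5949, -0.2285, 0.2354]
ee_rot: [[0.981, -0.186, -0.05], [-0.192, -0.943, -0.271], [0.003, 0.276, -0.961]]
wrist_force: [0.2, 0.8, -5.5]
gripper_width: 0.183
```

```bash
python3 -m crank '[{"delta_rot":[0,0,0],"linear":[0,0,0.0015],"gripper":0},{"delta_rot":[0,0,0],"linear":[0,0,0],"gripper":0},{"delta_rot":[0,0,0],"linear":[0,0,0],"gripper":0}]'
python3 - <<'E'
from station import *; import cv2
s=r.sense(); print(s["wrist_force"],s["moment"])
i=capture("side")["img"]; cv2.imwrite("pics/s15.png",cv2.resize(i[100:190,250:340],None,fx=6.6,fy=6.6))
E
```

```text
time_s: 17.18
tcp_pos: [0.5952, -0.2288, 0.235]
ee_rot: [[0.981, -0.186, -0.049], [-0.192, -0.943, -0.272], [0.005, 0.276, -0.961]]
wrist_force: [-0.6, 2.6, 0.8]
gripper_width: 0.182
[-0.60247816  2.56040113  0.75446155] [ 1.41227571  0.20450847 -0.10408006]
```

View pics/s15.png

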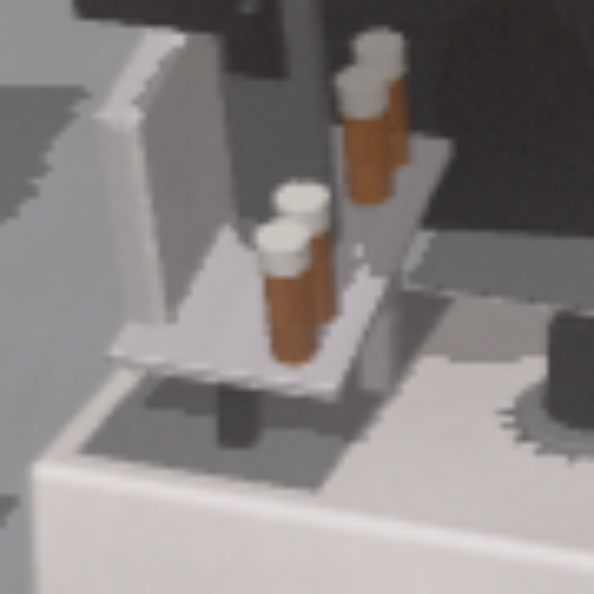

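```bash
python3 -m crank '[{"delta_rot":[0,0,0],"linear":[0,0,0.0003],"gripper":0},{"delta_rot":[0,0,0],"linear":[0,0,0],"gripper":0},{"delta_rot":[0,0,0],"linear":[0,0,0],"gripper":0},{"delta_rot":[0,0,0],"linear":[0,0,0],"gripper":0},{"delta_rot":[0,0,0],"linear":[0,0,0],"gripper":0},{"delta_rot":[0,0,0],"linear":[0,0,0],"gripper":0},{"delta_rot":[0,0,0],"linear":[0,0,0],"gripper":0},{"delta_rot":[0,0,0],"linear":[0,0,0],"gripper":0},{"delta_rot":[0,0,0],"linear":[0,0,0],"gripper":0},{"delta_rot":[0,0,0],"linear":[0,0,0],"gripper":0}]'
python3 - <<'E'
from h import *
from station import *
s=r.sense(); print(s["wrist_force"],s["moment"])
w=capture("wrist"); cv2.imwrite("pics/w16.png",cv2.resize(w["img"][145:190,215:305],None,fx=8.8,fy=10,interpolation=cv2.INTER_CUBIC))
cv2.imwrite("pics/w16f.png",w["img"])
E
```

```text
time_s: 18.48
tcp_pos: [0.5952, -0.2289, 0.235]
ee_rot: [[0.981, -0.186, -0.048], [-0.192, -0.943, -0.272], [0.005, 0.276, -0.961]]
wrist_force: [-1.4, 4.3, 5.0]
gripper_width: 0.179
[-1.36089083  4.32782634  5.04247285] [ 1.6617657   0.61306864 -0.18548209]
```

View pics/w16.png

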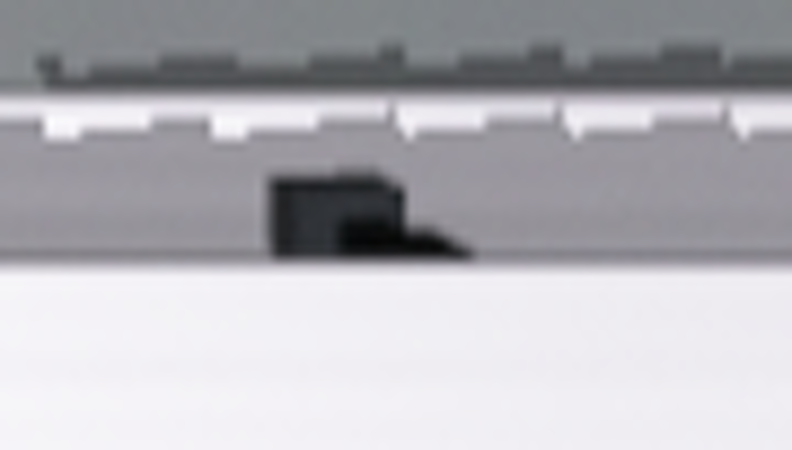

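View pics/w16f.png

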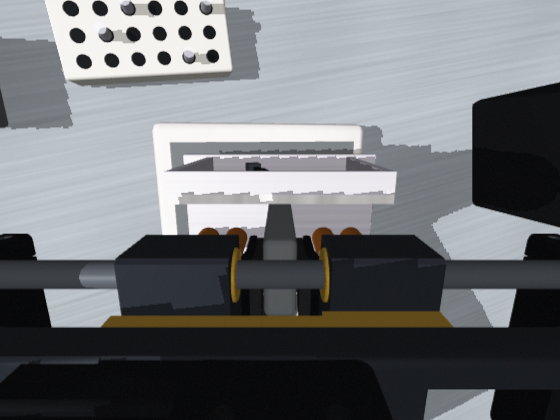

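```bash
python3 -m crank '[{"delta_rot":[-0.008,0,0],"linear":[0,-0.0009,-0.0002],"gripper":0},{"delta_rot":[-0.008,0,0],"linear":[0,-0.0009,0],"gripper":0},{"delta_rot":[0,0,0],"linear":[0,0,0],"gripper":0},{"delta_rot":[0,0,0],"linear":[0,0,0],"gripper":0},{"delta_rot":[0,0,0],"linear":[0,0,0],"gripper":0},{"delta_rot":[0,0,0],"linear":[0,0,0],"gripper":0},{"delta_rot":[0,0,0],"linear":[0,0,0],"gripper":0},{"delta_rot":[0,0,0],"linear":[0,0,0],"gripper":0},{"delta_rot":[0,0,0],"linear":[0,0,0],"gripper":0},{"delta_rot":[0,0,0],"linear":[0,0,0],"gripper":0}]'
python3 -m crank '[{"delta_rot":[0,0,0],"linear":[0,0,0],"gripper":0},{"delta_rot":[0,0,0],"linear":[0,0,0],"gripper":0},{"delta_rot":[0,0,0],"linear":[0,0,0],"gripper":0},{"delta_rot":[0,0,0],"linear":[0,0,0],"gripper":0},{"delta_rot":[0,0,0],"linear":[0,0,0],"gripper":0},{"delta_rot":[0,0,0],"linear":[0,0,0],"gripper":0},{"delta_rot":[0,0,0],"linear":[0,0,0],"gripper":0},{"delta_rot":[0,0,0],"linear":[0,0,0],"gripper":0}]'
python3 - <<'E'
from h import *
from station import *
s=r.sense(); print(s["wrist_force"],s["moment"])
w=capture("wrist"); cv2.imwrite("pics/w17.png",cv2.resize(w["img"][145:190,215:305],None,fx=8.8,fy=10,interpolation=cv2.INTER_CUBIC))
cv2.imwrite("pics/s17.png",cv2.resize(capture("side")["img"][90:220,230:390],None,fx=5,fy=4.6))
E
```

```text
time_s: 19.77
tcp_pos: [0.5955, -0.2273, 0.2345]
ee_rot: [[0.981, -0.185, -0.052], [-0.192, -0.938, -0.287], [0.005, 0.292, -0.956]]
wrist_force: [-2.3, 4.7, 5.6]
gripper_width: 0.18
time_s: 20.78
tcp_pos: [0.5956, -0.2273, 0.2345]
ee_rot: [[0.981, -0.185, -0.052], [-0.192, -0.938, -0.287], [0.005, 0.292, -0.956]]
wrist_force: [-1.5, 3.0, 5.8]
gripper_width: 0.181
[-1.50880731  3.01543992  5.75758381] [ 1.48373443  0.55516174 -0.22087317]
```

View pics/w17.png

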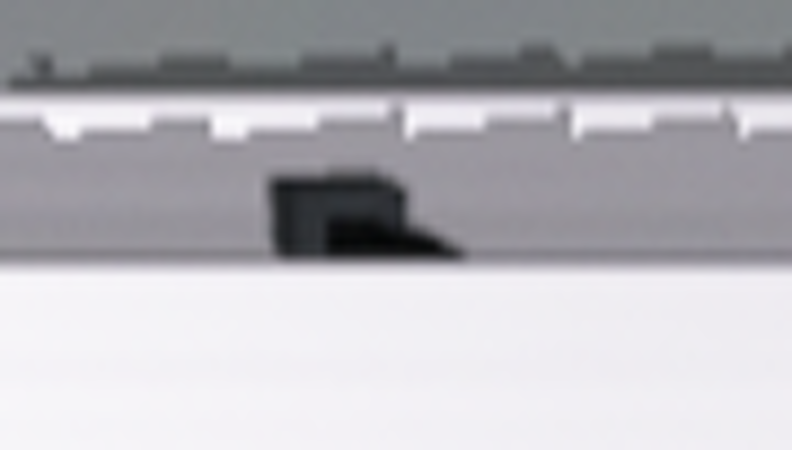

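View pics/s17.png

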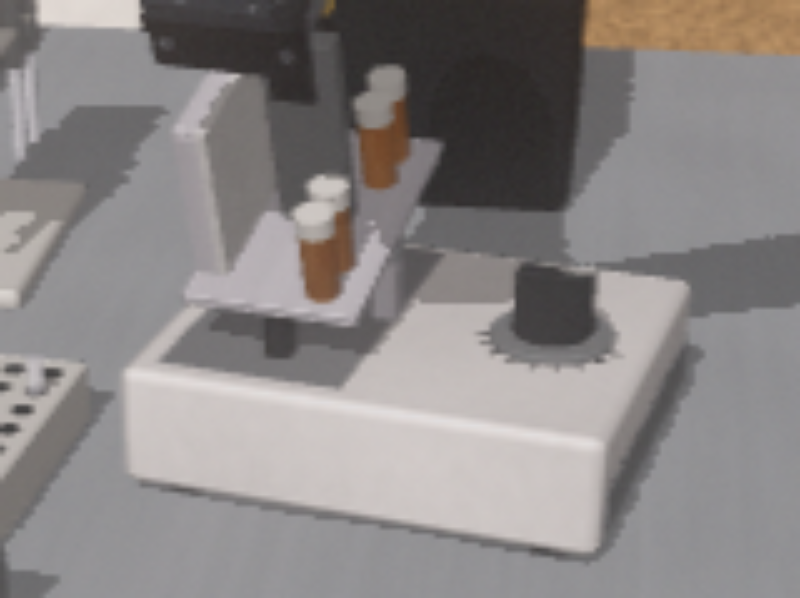

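```bash
python3 - <<'E'
from station import *
workorder.finish_job()
s=r.sense(); print(s["time_s"],s["tcp_pos"],s["wrist_force"],s["gripper_width"])
E
```

```text
the job is handed in; nothing more can be done
the job is handed in; nothing more can be done
```

The job is handed in at about 21 s of the 67 s limit, with the carrier held tilted on the bar and its pointer on the tab. No verdict was reported, and the state could not be read after hand-in.

- **Dial:** I turned it about 0.74 rad anticlockwise, until the torque rose to about 0.9 N m and the grip bar twisted in the fingers, so I took it to be at the stop. After release, the picture showed the grip bar in line with the rocker's long axis. The ticks gave no usable zero to check against.
- **Carrier:** I gripped it by the fin at a 16 mm opening. In the pictures it did not slip when lifted, and the wrist carried about 5 N.
- **Resting on the bar:** I tilted the carrier to about 0.296 rad with its +y side down. Against the lifted reading, the wrist force shows about 11 N of contact with the bar. The base middle works out about 2 mm from the bar middle, and the yaw is within about 0.01 rad of the bar.
- **Pointer:** I measured the tab at about 0.28 rad. Pressing on the bar shifted the pointer about 1 mm off, so I added 0.016 rad of tilt. The last wrist picture, about 1.5 s later, showed the tip within about 1 mm of the tab's middle.
- **Disagreement:** The wrist camera's sideways readings differed by 2 to 3 mm from the top and side cameras. The dial grasp agreed with the top and side cameras, so I used those to place the carrier.
- **Other things on the bench:** None looked moved in the pictures, but I did not measure them at the end.

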